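# Roll down the shield strips on a circuit board

### The arm

A 7-joint arm with a two-finger parallel gripper is mounted at the origin on the work surface. World frame = base frame: x ahead of the robot, y to its left, z up, the work surface at z = 0. Lengths are in m, angles in rad, forces in N, time in s.
With the tool pointing down it reaches from about 0.425 to 0.95 m from the base axis. Payload 4.7 kg.
Tool frame: the origin (TCP) lies between the finger pads, 19 mm behind the fingertips; this is the grasp point; z points along the fingers, y is the line along which they close (so a half turn about z gives the same grasp; the last joint's range is limited). The gripper opens to 85 mm and grips with 20 to 120 N. Pads are 22 mm wide; open, the fingers measure 114 mm over their backs; the gripper's body (76 mm by 85 mm) begins 54 mm behind the grasp point. The pads swing forward as they close: fully open they stand 13 mm farther back than shut.
Start: joints at [-1.164, 0.469, -0.049, 1.532, 0.024, 1.141, -0.082], TCP at [0.285, 0.612, 0.25] pointing down, gripper open.
Joint ranges: [-2.59, 2.59], [-0.33, 1.99], [-1.39, 1.29], [0.1, 2.45], [-1.04, 4.18], [0.21, 1.99], [-2.66, 2.66]. Speed limits (rad/s): [2.57, 2.57, 3.14, 3.14, 3.14, 3.14, 3.14].

### API

Orientations are given as a unit quaternion [x, y, z, w].
In Python, from plant import r, get_image, camera_info, spot_in, silhouettes, landmark_of gives the robot as it stands.
- The arm moves only by the tool apply_moves, never from a script. Its argument "series" is one flat list of numbers, 4 for each row, row after row: the shift along the tool's x, y, z in cm, then the turn about the tool's z in degrees. A call has exactly 10 rows; each row is the pose to reach, as a shift and turn from the pose commanded when the call began, along the tool's axes at that moment; what a row does not reach only later rows make up. A row lasts 1/10 s, in which the tool goes at most 50 mm and 8.59 degrees, less where a joint would pass 70% of its speed; a pose out of reach is approached as far as the arm can. A call with a gripper value outside its range is refused whole. "claw" is the opening, from 0 (shut) to 1 (fully open), set as the call begins (left out, the last holds). The fingers move at their own pace and stop on an object; the grip force is fixed at half the most. Time passes only in rows, so rows that repeat a pose let the fingers close, or fill a call up. It gives the time, the measured TCP pose, the force, the opening and the grip force at its end, in the units of the state.
- r.read_state(): the state, without advancing time (a new reading comes with each control period).
- get_image(name): name is "side" or "top" or "wrist"; returns the picture (384x512x3 uint8, red, green, blue); there is no depth.
- camera_info(name): a dict with "vertical_fov" (degrees; the focal length in pixels is half the picture's height over the tangent of half this angle, whatever the lens; pixels are square), "cx", "cy" (the principal point, pixels), "xyz" and "rotation" of the camera in the world. Camera axes: x right, y up, looking along -z (the intrinsics and any distortion apply to the point x, -y, -z); pixel columns grow to the right and rows downward; lengths in m; the calibration is good to about 2 mm. A picture is of the moment at which its call begins: read the wrist's pose just before it. camera_info takes no time and is no camera call; for the wrist camera it gives the pose at the moment of the call.
- r.hand_in(): hands the job in; it is judged then, once.
Trained networks look in the newest picture that a camera, given by its name, has taken for a name from the list of things; names that differ only in an ending like _2 or _b are one class to them, and where a whole thing is asked for, a point or a joint stands for the part that bears it (a point fixed in the world has none). Each returns a list of dicts, best first, with "score" (0 to 1); they miss things now and then, are a little off and sometimes report something else, mostly with a low value. They report only what shows in the picture. A call takes as long as a camera call. They do not tell look-alikes from the thing itself.
- spot_in(camera, name): "location" ([column, row] in pixels, amid what is visible of it).
- silhouettes(camera, name): "pixels" (384x512 bool, what is visible of it) and "location" ([column, row] in pixels, amid what is visible of it).
- landmark_of(camera, name): "location" ([column, row] in pixels: a listed point, or the origin of a listed thing).
The state is a dict: "time": time; "q": joint angles; "joint_vel": joint speeds; "tau": joint torques, N m; "tool_pos": TCP position; "ee_rot": TCP orientation; "ft_force": force on the tool from outside, world axes, zero at the start; "ft_torque": the same for the moment, N m; "gripper_width": opening from 0.0 (shut) to 1.0 (fully open); "grasp_force": force on a finger pad.
Only numpy, scipy, OpenCV 4.12 (cv2) and the standard library are available. Lean on these libraries where they do the work, as an engineer would, in place of code of your own. Each camera call takes 0.05 s, during which the arm holds its last target. There are 200 camera calls.

### The job

Take the hand roller out of its stand and roll it across the row of six metal shield strips on the circuit board, with a firm, steady push of about 15 N, until all six are fully down. Press on the board carrier only with the roller and never harder than 25 N, or the board cracks. Then hang the roller back upright in its stand, let go, and leave the other things on the bench where they are.

Things in the scene. Friction and masses are not known exactly. Their poses are not given: they have to be found in the camera images.
- roller: Hand roller, about 0.4 kg, upright in its stand. Origin: lowest point of the drum, under its middle; z up the handle, x along the axle; it rolls along its y. Rubber drum 40 mm across, 50 mm wide, turns freely, axle at z 20 mm. Fork arms at x +-29.5 mm end 14 mm above the origin. Crossbar 100 (x) x 16 (y) mm, z 48 to 56 mm; its ends hang in the stand.
- roller_grip (a point): Grip point in the handle's middle, 78 mm above the roller's origin, same axes. Wooden handle block 40 mm (x) x 26 mm (y), from 56 to 106 mm above the roller's origin. Grip from above across the 26 mm (fingers closing along y), the TCP at this point: fingertips are then 3 mm above the crossbar. A grip of 60 to 100 N holds it firmly.
- roller_stand: Fixed stand. Origin: centre of its underside; base 125 (x) x 70 (y) x 8 mm; posts at x +-45 mm (16 mm in x, 34 mm in y), each with a notch across its top: floor at z 64 mm, 22 mm wide (y) between lips up to z 72 mm. The roller is lifted straight up and lowered straight down.
- stand_seat (a point): Where the roller's origin is when it hangs in the stand, crossbar ends on the notch floors: 16 mm above the stand's origin, axes parallel (half a turn about z is as good). Play about 3 mm in y, 4 mm in x.
- carrier: Fixed black board carrier. Origin: centre of its underside on the table; base 150 (x) x 210 (y) x 12 mm. Above it a deck 116 x 184 mm with a green circuit board, and on this six aluminium strips side by side along y: each 70 mm (x) x 20 mm (y) x 3 mm, centres at x 0, y -52.5, -31.5, -10.5, 10.5, 31.5, 52.5 mm (strip0 to strip5).
- row_start (a point): Point on top of the carrier's base (12 mm above the table) below the middle of strip0. The deck above is clamped at a height and slope that differ each time and are NOT measured: raised strip tops lie 38 to 48 mm above the table in mid-row, and the row slopes along y by up to 0.04 rad either way.
- row_end (a point): Point on top of the carrier's base below the middle of strip5, 105 mm from row_start. The deck floats on rubber: it sinks about 1 mm per 5 N, at most 6 mm, and springs back. More than 25 N from the roller cracks the board.
- drum (a joint): Angle of the roller's drum about its axle (rad, about the roller's x, no limits, 0 at the start): about 1 rad per 20 mm rolled.
- strip0 (a joint): How far shield strip 0 is pressed down (m): 0 raised, 0.0025 fully down (it stops there and stays). It yields only to a push of 7 to 10 N and does not come back up.
- strip1 (a joint): How far shield strip 1 is pressed down (m): 0 raised, 0.0025 fully down (it stops there and stays). It yields only to a push of 7 to 10 N and does not come back up.
- strip2 (a joint): How far shield strip 2 is pressed down (m): 0 raised, 0.0025 fully down (it stops there and stays). It yields only to a push of 7 to 10 N and does not come back up.
- strip3 (a joint): How far shield strip 3 is pressed down (m): 0 raised, 0.0025 fully down (it stops there and stays). It yields only to a push of 7 to 10 N and does not come back up.
- strip4 (a joint): How far shield strip 4 is pressed down (m): 0 raised, 0.0025 fully down (it stops there and stays). It yields only to a push of 7 to 10 N and does not come back up.
- strip5 (a joint): How far shield strip 5 is pressed down (m): 0 raised, 0.0025 fully down (it stops there and stays). It yields only to a push of 7 to 10 N and does not come back up.
- screwdriver: Screwdriver, 170 mm long, lying between carrier and stand; leave it.
- flux_jar: Small closed jar, 52 mm across, 65 mm tall, near the far edge; leave it. Origin at the centre of its underside.
- solder_reel: Grey reel, 60 mm across, 40 mm tall, near the far edge; leave it. Origin at the centre of its underside.
- brush: Small brush, 160 mm long, lying near the far left; leave it.
- parts_tray: Open black divided tray, 110 x 150 x 30 mm, near the far right; leave it. Origin at the centre of its underside.
- cleaner: White bottle, 54 mm across, 130 mm tall, at the far left; leave it. Origin at the centre of its underside.
There are look-alikes about, which are no part of the job. What is shaped like the roller_stand but purple is not meant.

How it is judged:
By the outcome, as a careful person would: the job done as asked, in the order asked, and still so for the second after the job is handed in, with the robot touching nothing.
It also fails if it takes over 72 s, if anything falls off the work surface, if the arm or the gripper's body presses on something with over 40 N, if the wrist force passes 120 N, or if a joint passes its speed limit or range.

## Working session

There is one attempt and no reset: what is moved stays moved. The work goes in short steps, Python scripts to look and compute and a tool call to move; the robot and the scene stay as the last step left them, time stands still between calls to the robot, and variables do not carry over. Pictures are saved under pics/ and viewed, at most 10 in all, crops included, and the job is handed in when it is done.

Besides the shell and the picture viewer there is one more tool, called after "Call:" as name(argument=value, ...), one argument or row to a line, values as JSON. apply_moves: Moves the arm, as the interface text tells. Its arguments: {"type":"object","properties":{"series":{"type":"array"},"claw":{"type":"number"}},"required":["series"]}

```bash
mkdir -p pics; ls; cat > h.py <<'E'
import numpy as np,cv2
from plant import r,get_image,camera_info,spot_in,silhouettes,landmark_of
E
python3 - <<'E'
from h import *
np.set_printoptions(precision=4,suppress=True)
s=r.read_state(); print(s)
ims=[]
for c in ("side","top","wrist"):
    ci=camera_info(c); print(c,ci)
    im=get_image(c); cv2.imwrite(f"pics/{c}0.png",im[:,:,::-1]); ims.append(im)
    for n in ("roller","roller_grip","stand_seat","row_start","row_end","roller_stand","carrier"):
        print(n,[(np.round(d["location"],1).tolist(),round(d["score"],2)) for d in landmark_of(c,n)])
a=np.hstack(ims[:2]); a=cv2.resize(np.vstack([np.hstack(ims[:2]),np.hstack([ims[2],ims[2]*0])]),(800,600),interpolation=cv2.INTER_AREA)
cv2.imwrite("pics/all0.png",a[:,:,::-1])
E
```

```text
pics
{'time': 0.0, 'q': array([-1.1639,  0.4695, -0.0486,  1.5337,  0.0241,  1.141 , -0.0823]), 'joint_vel': array([ 0.0001, -0.0009,  0.0022, -0.0002,  0.0003, -0.0021,  0.0005]), 'tau': array([  0.    , -51.0308,  -0.0462, -23.7722,   0.0107,   0.0074,
        -0.    ]), 'tool_pos': array([0.2847, 0.6114, 0.2489]), 'ee_rot': array([ 0.2162,  0.9764, -0.001 , -0.0002]), 'ft_force': array([0.5098, 0.0629, 0.3918]), 'ft_torque': array([-0.0171,  0.0343, -0.0147]), 'grasp_force': 0.0, 'gripper_width': 1.0027555632996723}
side {'vertical_fov': 42.610433506199165, 'cx': 253.34665107977747, 'cy': 195.07083624632585, 'xyz': array([ 0.0182, -0.7645,  1.0446]), 'rotation': array([ 0.3722, -0.1123, -0.2637,  0.8828])}
roller [([216.0, 197.8], 0.72), ([214.0, 197.7], 0.6)]
roller_grip [([213.8, 175.0], 0.88)]
stand_seat [([168.0, 230.6], 0.94), ([216.7, 194.8], 0.57)]
row_start [([329.1, 299.5], 0.65), ([227.4, 137.7], 0.52)]
row_end [([295.0, 270.2], 0.87)]
roller_stand [([169.5, 236.8], 0.97), ([215.0, 201.2], 0.94)]
carrier [([310.0, 288.8], 0.84), ([294.8, 274.3], 0.62)]
top {'vertical_fov': 56.960581395814025, 'cx': 254.24398563685875, 'cy': 187.27249855634471, 'xyz': array([0.3992, 0.0553, 0.961 ]), 'rotation': array([ 0.0748, -0.0712, -0.7013,  0.7053])}
roller [([214.9, 218.6], 0.71)]
roller_grip [([211.9, 223.0], 0.59)]
stand_seat [([215.5, 221.6], 0.81), ([231.4, 288.5], 0.71), ([359.5, 208.2], 0.54)]
row_start [([381.4, 205.0], 0.59), ([210.8, 219.9], 0.43)]
row_end [([345.4, 207.4], 0.86), ([128.9, 153.4], 0.52), ([214.7, 222.1], 0.33)]
roller_stand [([233.8, 290.7], 0.66), ([215.9, 223.1], 0.59)]
carrier [([360.2, 207.0], 0.61)]
wrist {'vertical_fov': 67.09266071740997, 'cx': 259.008712567791, 'cy': 189.217805228028, 'xyz': array([0.2213, 0.6416, 0.3738]), 'rotation': array([-0.1192, -0.0763,  0.5319,  0.8349])}
roller []
roller_grip []
stand_seat []
row_start []
row_end []
roller_stand []
carrier []
```

View pics/all0.png

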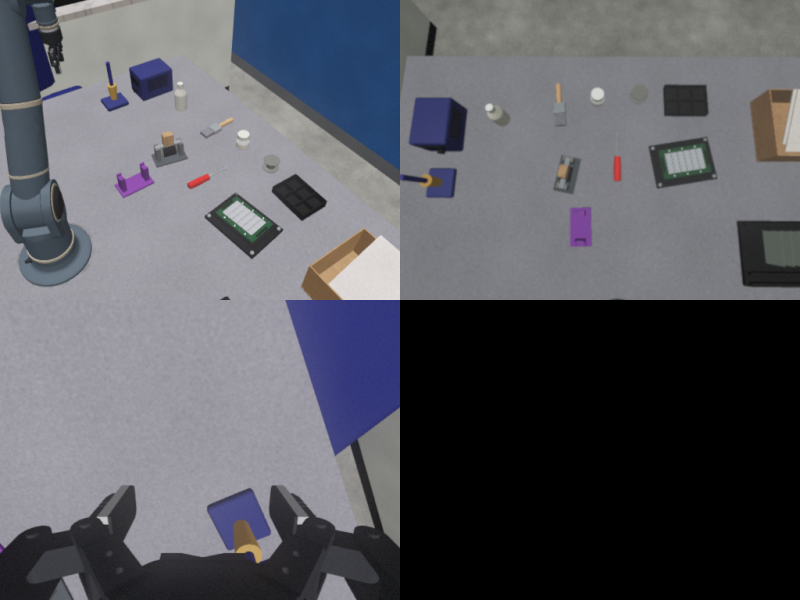

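Candidates for the roller and stand, in full top-view pixels (side-view in brackets):
- Grey stand holding the wood-handled roller: (215,222) [(215,195)]. This matches the description.
- Purple empty stand: (231,290) [(169,236)]. This is the decoy.
- Blue holder with a wooden tool: about (550,230) in the composite, probably a soldering iron.

I choose the grey stand. The carrier is at (360,207) [(310,288)]. Next I triangulate and take a close crop.

```bash
cat >> h.py <<'E'
from scipy.spatial.transform import Rotation as Ro
from scipy.optimize import least_squares
np.set_printoptions(precision=4,suppress=True)
def proj(ci,P):
    p=(np.atleast_2d(P)-ci["xyz"])@Ro.from_quat(ci["rotation"]).as_matrix()
    f=192/np.tan(np.radians(ci["vertical_fov"]/2))
    return np.c_[ci["cx"]+f*p[:,0]/-p[:,2],ci["cy"]-f*p[:,1]/-p[:,2]]
def tri(obs):
    g=lambda P:np.concatenate([proj(c,P)[0]-u for c,u in obs])
    s=least_squares(g,[.5,0,.03]); return s.x,s.fun
def ray(ci,u,z):
    f=192/np.tan(np.radians(ci["vertical_fov"]/2))
    d=Ro.from_quat(ci["rotation"]).apply([(u[0]-ci["cx"])/f,-(u[1]-ci["cy"])/f,-1])
    return ci["xyz"]+d*(z-ci["xyz"][2])/d[2]
E
python3 - <<'E'
from h import *
s,t=camera_info("side"),camera_info("top")
for n,a,b in (("grip",(213.8,175),(211.9,223)),("seat",(216.7,194.8),(215.5,221.6)),("stand",(215,201.2),(215.9,223.1)),("purple",(169.5,236.8),(233.8,290.7)),("end",(295,270.2),(345.4,207.4)),("start",(329.1,299.5),(381.4,205)),("carr",(310,288.8),(360.2,207))):
    print(n,*tri([(s,np.array(a)),(t,np.array(b))]))
w=camera_info("wrist"); st=r.read_state(); T=Ro.from_quat(st["ee_rot"])
print("tool axes\n",T.as_matrix().T,"\ncam in tool",T.inv().apply(w["xyz"]-st["tool_pos"]),(T.inv()*Ro.from_quat(w["rotation"])).as_matrix())
a=cv2.imread("pics/top0.png")[170:260,160:280];b=cv2.imread("pics/side0.png")[150:240,160:280]
c=cv2.imread("pics/top0.png")[160:250,300:420];d=cv2.imread("pics/side0.png")[240:330,250:370]
cv2.imwrite("pics/crop1.png",cv2.resize(np.vstack([np.hstack([a,b]),np.hstack([c,d])]),None,fx=3.3,fy=3.3,interpolation=2))
E
```

```text
grip [0.4907 0.1597 0.1178] [-1.1673  0.1619  0.4232 -0.8978]
seat [0.5009 0.162  0.0335] [ 0.1506 -0.0215 -0.0574  0.122 ]
stand [0.4979 0.1647 0.0067] [ 0.9827 -0.1357 -0.38    0.8058]
purple [0.3223 0.1135 0.005 ] [ 1.1532 -0.0273 -0.4738  0.9368]
end [ 0.5376 -0.1808  0.0242] [ 1.7004 -0.4914 -0.726   1.6862]
start [ 0.5556 -0.2875  0.0063] [-1.1977  0.3997  0.5352 -1.2767]
carr [ 0.5467 -0.2309 -0.0065] [ 0.5291 -0.1619 -0.2334  0.5476]
tool axes
 [[-0.9066  0.4221  0.    ]
 [ 0.4221  0.9066  0.    ]
 [-0.      0.     -1.    ]] 
cam in tool [ 0.0702  0.0001 -0.1238] [[-0.0003  0.9599  0.2802]
 [ 1.      0.0005 -0.0004]
 [-0.0006  0.2802 -0.9599]]
```

View pics/crop1.png

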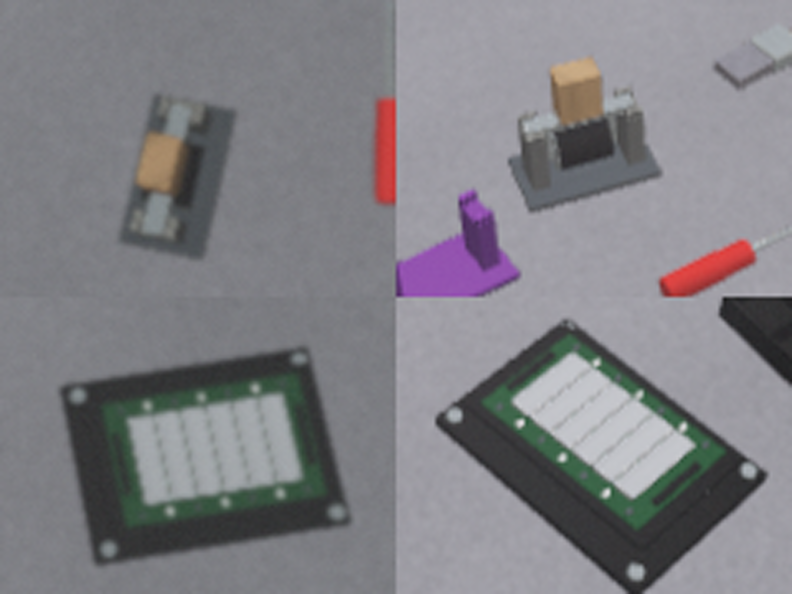

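The crop confirms the choice: wooden handle in the grey stand with notched posts, long axis about -13° yaw. The carrier shows six strips. A tall blue item stands near the gripper's start, so I check where it is before moving.

```bash
python3 - <<'E'
from h import *
s,t=camera_info("side"),camera_info("top")
print("base",ray(s,(147,130),0),ray(t,(51,234),0))
b=ray(s,(147,130),0)
for z in (.1,.15,.2,.25): print(z,proj(s,[b[0],b[1],z]),proj(t,[b[0],b[1],z]))
# stand / strips yaw rough
for n,p,q,z in (("stand long edge",(160+122/3.3,170+240/3.3),(160+155/3.3,170+95/3.3),.008),("carr edge",(300+64/3.3,160+(388-297)/3.3),(300+306/3.3,160+(348-297)/3.3),.012),("carr edge2",(300+98/3.3,160+(562-297)/3.3),(300+349/3.3,160+(521-297)/3.3),.012)):
    A,B=ray(t,p,z),ray(t,q,z); print(n,A,B,np.degrees(np.arctan2(*(B-A)[1::-1])),np.linalg.norm(A-B))
E
```

```text
base [0.4763 0.6097 0.    ] [0.4688 0.6102 0.    ]
0.1 [[142.5915 106.0385]] [[ 28.3205 227.7494]]
0.15 [[140.2454  93.2869]] [[ 14.6198 225.7128]]
0.2 [[137.7965  79.9765]] [[ -0.8367 223.4152]]
0.25 [[135.2379  66.0695]] [[-18.4093 220.803 ]]
stand long edge [0.4473 0.2126 0.008 ] [0.5663 0.1899 0.008 ] -10.78904278523756 0.12113735220616542
carr edge [ 0.5984 -0.1175  0.012 ] [ 0.6336 -0.3204  0.012 ] -80.1659546120702 0.2059180925270234
carr edge2 [ 0.4556 -0.1403  0.012 ] [ 0.4897 -0.3445  0.012 ] -80.52474087247077 0.20697865476344104
```

Call:
apply_moves(
  series=[-1.5,-1.2,0,-1,-4.5,-3.7,0,-2,-8,-6.6,0,-3,-11.6,-9.6,0,-4,-15.2,-12.6,0,-6,-18.8,-15.6,0,-7,-22.4,-18.6,0,-8,-26,-21.6,0,-9,-29.6,-24.6,0,-10,-32,-26.6,0,-11],
  claw=1,
)

```text
time: 2.2
tool_pos: [0.4641, 0.232, 0.2504]
ee_rot: [0.123, 0.992, -0.0, 0.001]
ft_force: [0.2, -0.1, 0.4]
gripper_width: 1.001
grasp_force: 0.0
```

Call:
apply_moves(
  series=[-1.4,-1.2,0,-0.5,-3,-2.5,0,-1,-4.2,-3.6,0,-1,-5,-4.3,0,-1,-5.5,-4.8,0,-1,-5.5,-4.8,0,-1,-5.5,-4.8,0,-1,-5.5,-4.8,0,-1,-5.5,-4.8,0,-1,-5.5,-4.8,0,-1],
)

```text
time: 3.2
tool_pos: [0.5043, 0.1763, 0.25]
ee_rot: [0.112, 0.994, 0.0, -0.0]
ft_force: [0.2, -0.2, -0.5]
gripper_width: 1.0
grasp_force: 0.0
```

```bash
python3 - <<'E'
from h import *
s=r.read_state();w=camera_info("wrist");im=get_image("wrist");cv2.imwrite("pics/w1.png",im[:,:,::-1])
np.savez("w1.npz",**{k:np.array(w[k]) for k in w})
for n in ("roller_grip","roller","stand_seat","roller_stand"):
    print(n,[(np.round(d["location"],1).tolist(),round(d["score"],2)) for d in landmark_of("wrist",n)])
    if n in("roller_grip","roller"): print("sil",[(np.round(d["location"],1).tolist(),d["score"]) for d in silhouettes("wrist",n)])
S=[.499,.163,0]; R=Ro.from_euler("z",-12,degrees=True)
for P in ((0,0,.094),(0,0,.122),(-.02,-.013,.122),(.02,.013,.122),(.0625,.035,.008),(-.0625,-.035,.008)): print(P,proj(w,R.apply(P)+S))
print(s["tool_pos"],s["ee_rot"])
E
```

```text
roller_grip [([253.8, 175.5], 0.61)]
sil [([253.7, 167.8], 0.88), ([127.9, 202.2], 0.48)]
roller [([257.1, 158.5], 0.64)]
sil [([253.3, 168.7], 0.6)]
stand_seat [([173.0, 23.1], 0.67)]
roller_stand [([177.3, 24.8], 0.98)]
(0, 0, 0.094) [[244.7382 176.0928]]
(0, 0, 0.122) [[243.2828 183.454 ]]
(-0.02, -0.013, 0.122) [[227.8208 161.7797]]
(0.02, 0.013, 0.122) [[258.1003 204.2246]]
(0.0625, 0.035, 0.008) [[275.2962 205.8782]]
(-0.0625, -0.035, 0.008) [[217.7786 109.9553]]
[0.5043 0.1763 0.25  ] [ 0.1125  0.9937  0.0001 -0.    ]
```

View pics/w1.png

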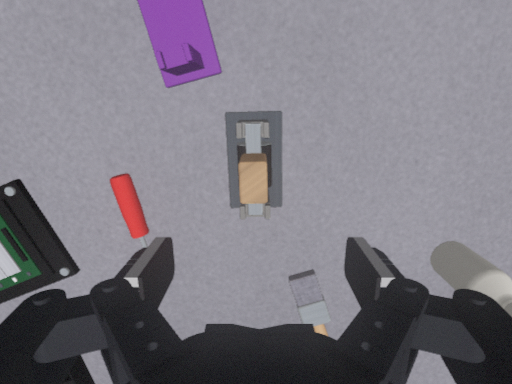

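The wrist view shows the wooden handle at (254,178), in the grey stand spanning (226,112) to (282,208). The purple stand is at (180,30). Next I fit the handle block to its colour masks in all three views.

```bash
cat >> h.py <<'E'
from scipy.optimize import minimize
import itertools
def box(c,yaw,lo,hi):
    P=np.array(list(itertools.product(*zip(lo,hi)))); return Ro.from_euler("z",yaw).apply(P)+c
def wood(bgr):
    h=cv2.cvtColor(bgr,cv2.COLOR_BGR2HSV); return cv2.inRange(h,(5,90,70),(25,255,255))>0
def near(m,u,rad):
    n,l,st,ce=cv2.connectedComponentsWithStats(m.astype(np.uint8))
    k=1+np.argmin([np.hypot(*(ce[i]-u))-0.02*st[i,4] for i in range(1,n)]); return l==k
def iou(ci,m,pts,k=8):
    ys,xs=np.nonzero(m);x0,y0=xs.min()-15,ys.min()-15;w,h=xs.max()+15-x0,ys.max()+15-y0
    big=cv2.resize(m[y0:y0+h,x0:x0+w].astype(np.float32),None,fx=k,fy=k,interpolation=cv2.INTER_LINEAR)
    hull=cv2.convexHull(((proj(ci,pts)-[x0,y0]+.5)*k).astype(np.float32))
    c=np.zeros_like(big);cv2.fillConvexPoly(c,np.round(hull).astype(np.int32),1)
    return np.minimum(c,big).sum()/np.maximum(c,big).sum()
E
cat > fit.py <<'E'
from h import *
W=dict(np.load("w1.npz"))
V=[(W,wood(cv2.imread("pics/w1.png")),(254,178)),(camera_info("top"),wood(cv2.imread("pics/top0.png")),(210,220)),(camera_info("side"),wood(cv2.imread("pics/side0.png")),(214,178))]
V=[(c,near(m,u,20)) for c,m,u in V]; print([m.sum() for _,m in V])
def cost(p,V=V,yoff=0): return -sum(iou(c,m,box(p[:3],p[3],(-.02,-.013,-.025),(.02,.013,.025))) for c,m in V)
x0=np.array([.499,.167,.097,np.radians(-12)])
S=np.vstack([x0,x0+np.diag([.008,.008,.008,.08])])
for sub in (V,V[:1]+V[1:2],V[:1]+V[2:]):
    o=minimize(cost,x0,args=(sub,),method="Nelder-Mead",options=dict(initial_simplex=S,xatol=1e-4,fatol=1e-4))
    print(o.x,np.degrees(o.x[3]),o.fun,[round(iou(c,m,box(o.x[:3],o.x[3],(-.02,-.013,-.025),(.02,.013,.025))),3) for c,m in V])
A=[ray(W,u,.008) for u in ((226,112),(281,112),(282,208),(230,208))]
print(A, "yaw",[np.degrees(np.arctan2(*(b-a)[1::-1])) for a,b in((A[0],A[3]),(A[1],A[2]))])
E
python3 fit.py
```

```text
[np.int64(1), np.int64(150), np.int64(155)]
[ 0.5046  0.1788  0.0739 -0.2642] -15.136327763623443 -1.176609754562378 [np.float32(0.002), np.float32(0.632), np.float32(0.542)]
[0.5033 0.1768 0.0734 0.0163] 0.9350767326227761 -0.6389049887657166 [np.float32(0.002), np.float32(0.637), np.float32(0.498)]
[ 0.5109  0.1925  0.0644 -0.4863] -27.86208609704008 -0.5882020592689514 [np.float32(0.0), np.float32(0.272), np.float32(0.588)]
[array([0.4352, 0.1509, 0.008 ]), array([0.4502, 0.2163, 0.008 ]), array([0.5724, 0.1924, 0.008 ]), array([0.5568, 0.1244, 0.008 ])] yaw [np.float64(-12.295846775935495), np.float64(-11.099222464487848)]
```

```bash
cat >> h.py <<'E'
def near(m,u,rad):
    m=cv2.morphologyEx(m.astype(np.uint8),cv2.MORPH_CLOSE,np.ones((3,3)))
    n,l,st,ce=cv2.connectedComponentsWithStats(m)
    return l==1+np.argmax([st[i,4]*(np.hypot(*(ce[i]-u))<rad) for i in range(1,n)])
E
sed -i 's/print(\[m.sum() for _,m in V\])/print([(m.sum(),np.ptp(np.nonzero(m),axis=1)) for _,m in V])/' fit.py
python3 -c "
import cv2
print(cv2.cvtColor(cv2.imread('pics/w1.png'),cv2.COLOR_BGR2HSV)[[158,170,190],254], cv2.cvtColor(cv2.imread('pics/top0.png'),cv2.COLOR_BGR2HSV)[220,205:215])"
python3 fit.py
```

```text
[[ 15  79 110]
 [ 15  82 184]
 [ 16  79 188]] [[ 16  95 169]
 [ 16  94 169]
 [ 15  94 168]
 [ 16  96 168]
 [ 16  95 167]
 [ 16  93 167]
 [ 16  94 162]
 [ 16  96 141]
 [ 15  87 108]
 [ 15  79  90]]
[(np.int64(3), array([0, 2])), (np.int64(151), array([16, 12])), (np.int64(159), array([14, 14]))]
[ 0.504   0.177   0.0814 -0.2296] -13.152269376869565 -1.1919169425964355 [np.float32(0.007), np.float32(0.63), np.float32(0.555)]
[0.5037 0.1769 0.057  0.1396] 7.999193406515949 -0.6626268029212952 [np.float32(0.006), np.float32(0.657), np.float32(0.345)]
[ 0.5092  0.1881  0.0681 -0.4776] -27.363305822337843 -0.6006088256835938 [np.float32(0.0), np.float32(0.387), np.float32(0.601)]
[array([0.4352, 0.1509, 0.008 ]), array([0.4502, 0.2163, 0.008 ]), array([0.5724, 0.1924, 0.008 ]), array([0.5568, 0.1244, 0.008 ])] yaw [np.float64(-12.295846775935495), np.float64(-11.099222464487848)]
```

Saturation is about 80, so I lower the threshold.

```bash
sed -i 's/(5,90,70)/(8,50,50)/' h.py; python3 fit.py
```

```text
[(np.int64(1421), array([50, 29])), (np.int64(231), array([18, 15])), (np.int64(257), array([20, 15]))]
[ 0.5007  0.1715  0.095  -0.2086] -11.949167267497272 -2.6966328620910645 [np.float32(0.94), np.float32(0.894), np.float32(0.863)]
[ 0.5005  0.1714  0.0947 -0.2138] -12.248257940099323 -1.833866000175476 [np.float32(0.938), np.float32(0.896), np.float32(0.855)]
[ 0.5012  0.1714  0.095  -0.2157] -12.360578357685434 -1.8062114715576172 [np.float32(0.94), np.float32(0.882), np.float32(0.867)]
[array([0.4352, 0.1509, 0.008 ]), array([0.4502, 0.2163, 0.008 ]), array([0.5724, 0.1924, 0.008 ]), array([0.5568, 0.1244, 0.008 ])] yaw [np.float64(-12.295846775935495), np.float64(-11.099222464487848)]
```

Call:
apply_moves(
  series=[0.2,-0.5,1,-1,0.2,-0.5,3,-1,0.2,-0.5,5,-1,0.2,-0.5,7.5,-1,0.2,-0.5,10,-1,0.2,-0.5,12,-1,0.2,-0.5,13.5,-1,0.2,-0.5,14.5,-1,0.2,-0.5,15.2,-1,0.2,-0.5,15.5,-1],
)

```text
time: 4.55
tool_pos: [0.5012, 0.1713, 0.0944]
ee_rot: [0.104, 0.995, -0.0, -0.0]
ft_force: [-0.3, 0.1, -0.4]
gripper_width: 1.002
grasp_force: 0.0
```

Call:
apply_moves(
  series=[0,0,0,0,0,0,0,0,0,0,0,0,0,0,0,0,0,0,0,0,0,0,0,0,0,0,0,0,0,0,0,0,0,0,0,0,0,0,0,0],
  claw=0,
)

```text
time: 5.55
tool_pos: [0.5018, 0.1714, 0.0956]
ee_rot: [0.104, 0.995, 0.0, 0.0]
ft_force: [-0.5, -0.2, 4.9]
gripper_width: 0.297
grasp_force: 59.5
```

Call:
apply_moves(
  series=[0,0,-0.5,0,0,0,-1.5,0,0,0,-3,0,0,0,-5,0,0,0,-7.5,0,0,0,-10,0,0,0,-12.5,0,0,0,-14.5,0,0,0,-16,0,0,0,-16.5,0],
)

```text
time: 6.55
tool_pos: [0.5018, 0.1716, 0.2617]
ee_rot: [0.104, 0.995, 0.001, 0.001]
ft_force: [0.0, 0.7, -3.9]
gripper_width: 0.299
grasp_force: 59.3
```

Call:
apply_moves(
  series=[-0.8,-1.5,0,-1,-2.2,-4.2,0,-3,-4,-7.6,0,-5,-6,-11.4,0,-7,-8,-15.2,0,-10,-10,-19,0,-12,-12,-22.8,0,-15,-14,-26.6,0,-17,-15.5,-29.5,0,-19,-16.5,-31.6,0,-21],
)

```text
time: 7.55
tool_pos: [0.5966, -0.175, 0.2587]
ee_rot: [-0.078, 0.997, -0.0, -0.001]
ft_force: [-0.2, 0.1, -3.9]
gripper_width: 0.295
grasp_force: 59.4
```

Call:
apply_moves(
  series=[-1,-1.3,0,-1,-1.9,-2.2,0,-1,-3,-3,0,-1,-3.5,-3.3,0,-1,-3.5,-3.3,0,-1,-3.5,-3.3,0,-1,-3.5,-3.3,0,-1,-3.5,-3.3,0,-1,-3.5,-3.3,0,-1,-3.5,-3.3,0,-1],
)

```text
time: 8.55
tool_pos: [0.6369, -0.1989, 0.2601]
ee_rot: [-0.087, 0.996, 0.0, 0.0]
ft_force: [0.1, -0.4, -4.7]
gripper_width: 0.297
grasp_force: 59.5
```

```bash
python3 - <<'E'
from h import *
s=r.read_state();w=camera_info("wrist");im=get_image("wrist");cv2.imwrite("pics/w2.png",im[:,:,::-1])
np.savez("w2.npz",**{k:np.array(w[k]) for k in w})
for n in ("row_start","row_end","carrier","roller","roller_grip"):
    print(n,[(np.round(d["location"],1).tolist(),round(d["score"],2)) for d in landmark_of("wrist",n)])
print(s["tool_pos"],s["ee_rot"],s["ft_force"],s["ft_torque"])
C=np.array([.544,-.231,0])
for P in ((0,-.0525,.012),(0,.0525,.012),(.075,.105,.012),(-.075,-.105,.012),(.075,-.105,.012),(-.075,.105,.012)): print(P,proj(w,Ro.from_euler("z",9.7,degrees=True).apply(P)+C))
E
```

```text
row_start [([204.0, 75.3], 0.67)]
row_end [([292.2, 85.7], 0.92), ([414.4, 127.8], 0.49)]
carrier []
roller [([259.0, 202.9], 0.73)]
roller_grip [([258.2, 252.4], 0.81)]
[ 0.6369 -0.1989  0.2601] [-0.0875  0.9962  0.0001  0.0001] [ 0.0736 -0.3846 -4.7059] [-0.0143 -0.0294  0.0251]
(0, -0.0525, 0.012) [[203.0235  81.2428]]
(0, 0.0525, 0.012) [[290.0403  81.7543]]
(0.075, 0.105, 0.012) [[328.9637 144.3364]]
(-0.075, -0.105, 0.012) [[153.4679  10.5388]]
(0.075, -0.105, 0.012) [[164.8152 143.4288]]
(-0.075, 0.105, 0.012) [[338.6535  11.6999]]
```

View pics/w2.png

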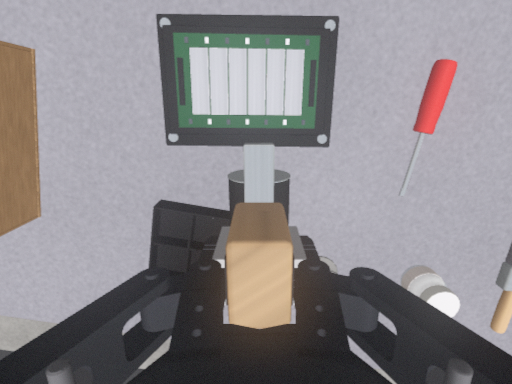

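The wrist view shows the roller held straight. The carrier base corners are (158,17), (337,17), (330,147) and (167,147), and the strips span (190,47) to (304,116).

```bash
python3 - <<'E'
from h import *
W=dict(np.load("w2.npz"));t=camera_info("top");s=camera_info("side")
im=cv2.imread("pics/w2.png")
# refine corners of strips: bright low-sat area
def quad(im,thr,box):
    x0,y0,x1,y1=box; h=cv2.cvtColor(im,cv2.COLOR_BGR2HSV); m=((h[...,1]<45)&(h[...,2]>thr)).astype(np.uint8); k=np.zeros_like(m);k[y0:y1,x0:x1]=m[y0:y1,x0:x1]
    k=cv2.morphologyEx(cv2.morphologyEx(k,cv2.MORPH_OPEN,np.ones((3,3))),cv2.MORPH_CLOSE,np.ones((7,7)))
    c=max(cv2.findContours(k,0,1)[0],key=cv2.contourArea)
    hull=cv2.convexHull(c); ap=cv2.approxPolyN(hull,4)[0]; return ap.astype(float)
q=quad(im,120,(175,40,315,122)); print("strips wrist",q)
base=np.array([(158,17),(337,17),(330,147),(167,147)])
sg=np.array([(-1,-1),(-1,1),(1,1),(1,-1)])
def f(p,u,hx,hy):
    P=np.c_[sg*[hx,hy],np.zeros(4)]; R=Ro.from_euler("z",p[2])
    return (proj(W,R.apply(P)+[p[0],p[1],p[3] if len(p)>3 else .012])-u).ravel()
o=least_squares(f,[.544,-.231,.17],args=(base,.075,.105)); print("base",o.x,np.degrees(o.x[2]),o.fun)
c=q.mean(0); q=np.array(sorted(q.tolist(),key=lambda v:np.arctan2(v[1]-c[1],v[0]-c[0])))
o2=least_squares(f,[.544,-.231,.17,.04],args=(q+0.0,.035,.0625)); print("strips",o2.x,np.degrees(o2.x[2]),o2.fun)
A=o.x
st=r.read_state();T=Ro.from_quat(st["ee_rot"])
for yy in (-.0525,.0525):
    P=Ro.from_euler("z",A[2]).apply([0,yy,0])+[A[0],A[1],0]
    print(yy,P,"shift cm in tool",T.inv().apply(P-st["tool_pos"])*100)
print("tool yaw",np.degrees(np.arctan2(*T.as_matrix()[1::-1,1])), "carrier y",90+np.degrees(A[2]))
E
```

```text
strips wrist [[305.  40.]
 [301. 121.]
 [192. 121.]
 [188.  40.]]
base [ 0.5489 -0.2283  0.1741] 9.97766440470182 [-2.7807 -0.6642  2.5583 -0.5207  0.367   1.0955 -0.1154  0.9873]
strips [ 0.547  -0.2285  0.1726  0.0598] 9.89149672335525 [-3.2396  4.7303  2.6     5.026   3.4238 -5.0742 -2.7399 -5.3323]
-0.0525 [ 0.558 -0.28   0.   ] shift cm in tool [ 9.1896 -6.6075 25.9944]
0.0525 [ 0.5398 -0.1766  0.    ] shift cm in tool [ 9.1802  3.8925 25.9956]
tool yaw 100.02888345190645 carrier y 99.97766440470181
```

Call:
apply_moves(
  series=[1,-0.8,0,0,3,-2.2,0.5,0,5,-3.7,2,0,7,-5,4,0,8.3,-6,6,0,9.2,-6.6,8,0,9.2,-6.6,10,0,9.2,-6.6,11.4,0,9.2,-6.6,12.2,0,9.2,-6.6,12.5,0],
)

```text
time: 9.85
tool_pos: [0.5579, -0.2798, 0.1344]
ee_rot: [-0.088, 0.996, 0.0, -0.0]
ft_force: [-0.5, -0.5, -4.3]
gripper_width: 0.294
grasp_force: 59.5
```

```bash
python3 - <<'E'
from h import *
f=[]
for i in range(4):
    get_image("side"); s=r.read_state(); f.append(s["ft_force"])
print(s["time"],s["tool_pos"],np.mean(f,0),np.std(f,0))
E
```

```text
10.05 [ 0.5587 -0.2802  0.1358] [-0.255  -0.1009 -4.3884] [0.6791 0.6845 0.5491]
```

Call:
apply_moves(
  series=[0,0,0.1,0,0,0,0.2,0,0,0,0.3,0,0,0,0.4,0,0,0,0.5,0,0,0,0.6,0,0,0,0.6,0,0,0,0.6,0,0,0,0.6,0,0,0,0.6,0],
)

```text
time: 11.05
tool_pos: [0.558, -0.28, 0.129]
ee_rot: [-0.087, 0.996, 0.0, 0.0]
ft_force: [0.7, 0.2, -4.0]
gripper_width: 0.295
grasp_force: 59.5
```

Call:
apply_moves(
  series=[0,0,0.1,0,0,0,0.2,0,0,0,0.3,0,0,0,0.4,0,0,0,0.4,0,0,0,0.4,0,0,0,0.4,0,0,0,0.4,0,0,0,0.4,0,0,0,0.4,0],
)

```text
time: 12.05
tool_pos: [0.558, -0.28, 0.125]
ee_rot: [-0.087, 0.996, 0.0, 0.0]
ft_force: [0.0, 0.7, -3.3]
gripper_width: 0.299
grasp_force: 59.5
```

Call:
apply_moves(
  series=[0,0,0.1,0,0,0,0.2,0,0,0,0.3,0,0,0,0.3,0,0,0,0.3,0,0,0,0.3,0,0,0,0.3,0,0,0,0.3,0,0,0,0.3,0,0,0,0.3,0],
)

```text
time: 13.05
tool_pos: [0.558, -0.28, 0.122]
ee_rot: [-0.087, 0.996, 0.0, 0.0]
ft_force: [-0.0, -0.6, -4.0]
gripper_width: 0.3
grasp_force: 59.5
```

Call:
apply_moves(
  series=[0,0,0.1,0,0,0,0.2,0,0,0,0.3,0,0,0,0.3,0,0,0,0.3,0,0,0,0.3,0,0,0,0.3,0,0,0,0.3,0,0,0,0.3,0,0,0,0.3,0],
)

```text
time: 14.05
tool_pos: [0.5581, -0.28, 0.119]
ee_rot: [-0.087, 0.996, 0.0, 0.0]
ft_force: [-0.8, -0.2, 3.4]
gripper_width: 0.296
grasp_force: 60.3
```

Call:
apply_moves(
  series=[0,0,0.05,0,0,0,0.1,0,0,0,0.15,0,0,0,0.2,0,0,0,0.2,0,0,0,0.2,0,0,0,0.2,0,0,0,0.2,0,0,0,0.2,0,0,0,0.2,0],
)

```text
time: 15.05
tool_pos: [0.5581, -0.28, 0.1171]
ee_rot: [-0.087, 0.996, -0.0, 0.0]
ft_force: [0.4, 0.0, 4.0]
gripper_width: 0.296
grasp_force: 60.4
```

Call:
apply_moves(
  series=[0,0,0.05,0,0,0,0.1,0,0,0,0.15,0,0,0,0.15,0,0,0,0.15,0,0,0,0.15,0,0,0,0.15,0,0,0,0.15,0,0,0,0.15,0,0,0,0.15,0],
)

```text
time: 16.05
tool_pos: [0.5582, -0.2803, 0.1162]
ee_rot: [-0.087, 0.996, -0.0, 0.0]
ft_force: [-1.1, 1.0, 8.3]
gripper_width: 0.298
grasp_force: 60.9
```

Call:
apply_moves(
  series=[0,0.1,0,0,0,0.2,0,0,0,0.3,0,0,0,0.4,0,0,0,0.5,0,0,0,0.6,0,0,0,0.7,0,0,0,0.8,0,0,0,0.9,0,0,0,1,0,0],
)

```text
time: 17.05
tool_pos: [0.5568, -0.2726, 0.1166]
ee_rot: [-0.087, 0.996, -0.002, 0.001]
ft_force: [-0.3, -1.8, 7.3]
gripper_width: 0.298
grasp_force: 61.0
```

Call:
apply_moves(
  series=[0,0.1,0.02,0,0,0.2,0.04,0,0,0.3,0.05,0,0,0.4,0.05,0,0,0.5,0.05,0,0,0.6,0.05,0,0,0.7,0.05,0,0,0.8,0.05,0,0,0.9,0.05,0,0,1,0.05,0],
)

```text
time: 18.05
tool_pos: [0.5548, -0.2609, 0.1159]
ee_rot: [-0.087, 0.996, -0.0, 0.001]
ft_force: [-1.6, 0.2, 9.1]
gripper_width: 0.294
grasp_force: 61.2
```

Call:
apply_moves(
  series=[0,0.12,0,0,0,0.24,0,0,0,0.36,0,0,0,0.48,0,0,0,0.6,0,0,0,0.72,0,0,0,0.84,0,0,0,0.96,0,0,0,1.08,0,0,0,1.2,0,0],
)

```text
time: 19.05
tool_pos: [0.5528, -0.25, 0.1159]
ee_rot: [-0.087, 0.996, -0.001, 0.001]
ft_force: [-0.8, -1.4, 7.9]
gripper_width: 0.302
grasp_force: 61.1
```

Call:
apply_moves(
  series=[0,0.12,0.01,0,0,0.24,0.02,0,0,0.36,0.03,0,0,0.48,0.04,0,0,0.6,0.05,0,0,0.72,0.05,0,0,0.84,0.06,0,0,0.96,0.06,0,0,1.08,0.06,0,0,1.2,0.06,0],
)

```text
time: 20.05
tool_pos: [0.5505, -0.2372, 0.1153]
ee_rot: [-0.087, 0.996, -0.0, 0.0]
ft_force: [-1.5, -0.5, 8.5]
gripper_width: 0.297
grasp_force: 61.2
```

Call:
apply_moves(
  series=[0,0.12,0.01,0,0,0.24,0.02,0,0,0.36,0.03,0,0,0.48,0.04,0,0,0.6,0.05,0,0,0.72,0.06,0,0,0.84,0.06,0,0,0.96,0.06,0,0,1.08,0.06,0,0,1.2,0.06,0],
)

```text
time: 21.05
tool_pos: [0.5485, -0.2256, 0.1147]
ee_rot: [-0.087, 0.996, -0.0, 0.001]
ft_force: [-2.1, -0.2, 9.4]
gripper_width: 0.297
grasp_force: 61.3
```

Call:
apply_moves(
  series=[0,0.12,0.01,0,0,0.24,0.01,0,0,0.36,0.02,0,0,0.48,0.02,0,0,0.6,0.03,0,0,0.72,0.03,0,0,0.84,0.04,0,0,0.96,0.04,0,0,1.08,0.04,0,0,1.2,0.04,0],
)

```text
time: 22.05
tool_pos: [0.5466, -0.2149, 0.1145]
ee_rot: [-0.087, 0.996, -0.001, 0.001]
ft_force: [-1.4, -3.2, 8.6]
gripper_width: 0.296
grasp_force: 61.1
```

Call:
apply_moves(
  series=[0,0.12,0.01,0,0,0.24,0.02,0,0,0.36,0.03,0,0,0.48,0.04,0,0,0.6,0.05,0,0,0.72,0.06,0,0,0.84,0.06,0,0,0.96,0.06,0,0,1.08,0.06,0,0,1.2,0.06,0],
)

```text
time: 23.05
tool_pos: [0.5443, -0.2016, 0.1137]
ee_rot: [-0.087, 0.996, -0.0, 0.0]
ft_force: [-0.9, 0.0, 8.4]
gripper_width: 0.299
grasp_force: 61.3
```

Call:
apply_moves(
  series=[0,0.12,0.01,0,0,0.24,0.02,0,0,0.36,0.03,0,0,0.48,0.04,0,0,0.6,0.05,0,0,0.72,0.06,0,0,0.84,0.06,0,0,0.96,0.06,0,0,1.08,0.06,0,0,1.2,0.06,0],
)

```text
time: 24.05
tool_pos: [0.5426, -0.1925, 0.1134]
ee_rot: [-0.087, 0.996, -0.002, 0.001]
ft_force: [-0.8, -4.8, 8.6]
gripper_width: 0.293
grasp_force: 61.0
```

Call:
apply_moves(
  series=[0,0.12,0.01,0,0,0.24,0.02,0,0,0.36,0.03,0,0,0.48,0.04,0,0,0.6,0.05,0,0,0.72,0.06,0,0,0.84,0.06,0,0,0.96,0.06,0,0,1.08,0.06,0,0,1.2,0.06,0],
)

```text
time: 25.05
tool_pos: [0.54, -0.1778, 0.1123]
ee_rot: [-0.087, 0.996, 0.0, 0.0]
ft_force: [-1.3, -0.3, 9.4]
gripper_width: 0.298
grasp_force: 61.3
```

Call:
apply_moves(
  series=[0,0.1,0.01,0,0,0.2,0.02,0,0,0.3,0.03,0,0,0.4,0.04,0,0,0.4,0.04,0,0,0.3,0.04,0,0,0.1,0.03,0,0,-0.1,0.03,0,0,-0.4,0.02,0,0,-0.7,0.01,0],
)

```text
time: 26.05
tool_pos: [0.5413, -0.1845, 0.1124]
ee_rot: [-0.087, 0.996, 0.0, 0.0]
ft_force: [-1.4, 1.2, 10.3]
gripper_width: 0.297
grasp_force: 61.4
```

Call:
apply_moves(
  series=[0,-0.3,-0.01,0,0,-0.6,-0.02,0,0,-0.9,-0.03,0,0,-1.2,-0.04,0,0,-1.5,-0.06,0,0,-1.8,-0.07,0,0,-2.1,-0.08,0,0,-2.4,-0.09,0,0,-2.7,-0.1,0,0,-3,-0.11,0],
)

```text
time: 27.05
tool_pos: [0.5467, -0.2142, 0.1138]
ee_rot: [-0.087, 0.996, 0.0, 0.001]
ft_force: [-1.7, 1.2, 11.5]
gripper_width: 0.293
grasp_force: 61.5
```

Call:
apply_moves(
  series=[0,-0.3,-0.02,0,0,-0.6,-0.03,0,0,-0.9,-0.04,0,0,-1.2,-0.06,0,0,-1.5,-0.07,0,0,-1.8,-0.08,0,0,-2.1,-0.09,0,0,-2.4,-0.1,0,0,-2.7,-0.11,0,0,-3,-0.12,0],
)

```text
time: 28.05
tool_pos: [0.5521, -0.2439, 0.115]
ee_rot: [-0.087, 0.996, -0.0, 0.001]
ft_force: [-1.2, 0.6, 10.1]
gripper_width: 0.296
grasp_force: 61.5
```

Call:
apply_moves(
  series=[0,-0.3,-0.01,0,0,-0.6,-0.02,0,0,-0.9,-0.03,0,0,-1.2,-0.05,0,0,-1.5,-0.06,0,0,-1.8,-0.07,0,0,-2.1,-0.08,0,0,-2.4,-0.09,0,0,-2.7,-0.1,0,0,-3,-0.11,0],
)

```text
time: 29.05
tool_pos: [0.5574, -0.2734, 0.1159]
ee_rot: [-0.087, 0.996, -0.0, 0.001]
ft_force: [-1.7, 0.5, 9.5]
gripper_width: 0.3
grasp_force: 61.4
```

Call:
apply_moves(
  series=[0,-0.3,-0.01,0,0,-0.6,-0.02,0,0,-0.6,-0.3,0,0,-0.6,-1,0,0,-0.6,-2.5,0,0,-0.6,-5,0,0,-0.6,-8,0,0,-0.6,-11,0,0,-0.6,-13.5,0,0,-0.6,-14.5,0],
)

```text
time: 30.05
tool_pos: [0.5584, -0.2793, 0.2626]
ee_rot: [-0.087, 0.996, -0.001, 0.002]
ft_force: [0.4, -0.2, -3.5]
gripper_width: 0.299
grasp_force: 59.7
```

Call:
apply_moves(
  series=[-0.1,1,0,0,-0.3,4,0,2,-0.5,8,0,5,-0.7,12.5,0,8,-0.9,17,0,11,-1.1,21.5,0,14,-1.3,26,0,17,-1.5,30.5,0,19,-1.7,35,0,21,-1.8,38,0,22],
)

```text
time: 31.05
tool_pos: [0.5065, 0.1028, 0.2579]
ee_rot: [0.102, 0.995, 0.0, -0.002]
ft_force: [1.0, -1.0, -3.8]
gripper_width: 0.294
grasp_force: 59.9
```

```bash
python3 - <<'E'
from h import *
s=r.read_state(); print(s["tool_pos"],s["ee_rot"],s["ft_force"])
c=[]
for n,k in (("side",(250,240,370,330)),("top",(300,160,420,250))):
    im=get_image(n)[:,:,::-1]; cv2.imwrite(f"pics/{n}2.png",im); x0,y0,x1,y1=k
    c+= [np.hstack([cv2.imread(f"pics/{n}0.png")[y0:y1,x0:x1],im[y0:y1,x0:x1]])]
cv2.imwrite("pics/cmp.png",cv2.resize(np.vstack(c),None,fx=3.3,fy=3.3,interpolation=2))
E
```

```text
[0.5065 0.1028 0.2579] [ 0.1023  0.9948  0.0001 -0.0023] [ 1.0255 -0.9698 -3.7915]
```

View pics/cmp.png

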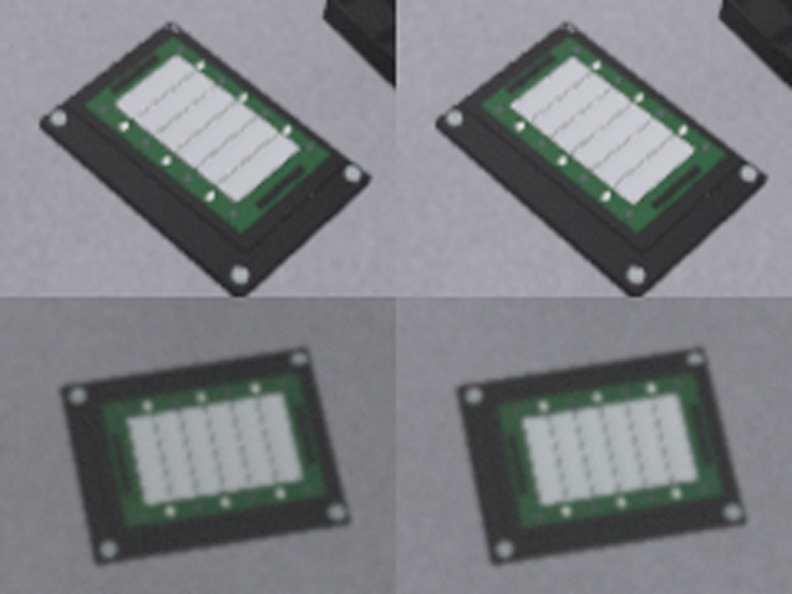

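The before and after views show the strips shifted evenly, with the carrier unmoved. The contact heights on the return pass were linear, so all six strips are down. Now back above the stand.

Call:
apply_moves(
  series=[0.3,1,0,0,0.8,2.7,0,0,1.2,4.2,0,0,1.5,5.2,0,0,1.7,6,0,0,1.8,6.4,0,0,1.8,6.4,0,0,1.8,6.4,0,0,1.8,6.4,0,0,1.8,6.4,0,0],
)

```text
time: 32.15
tool_pos: [0.5051, 0.1641, 0.26]
ee_rot: [0.105, 0.995, -0.0, 0.0]
ft_force: [-0.5, -0.1, -3.8]
gripper_width: 0.3
grasp_force: 60.2
```

```bash
python3 - <<'E'
from h import *
L=[]
for i in range(3):
    im=get_image("wrist"); s=r.read_state(); L.append(s["tool_pos"])
cv2.imwrite("pics/w3.png",im[:,:,::-1]); w=camera_info("wrist")
p=np.mean(L,0); T=Ro.from_quat(s["ee_rot"]); print(s["time"],p,s["ee_rot"])
print("shift cm",T.inv().apply(np.array([.5015,.1714,.0955])-p)*100,"tool y ang",np.degrees(np.arctan2(*T.as_matrix()[1::-1,1])))
# fit held handle in tool frame (yaw/offset) with the wrist crossbar: expected crossbar ends/drum in px
for P in ((-.05,0,-.026),(0,0,-.078),(-.05,.008,-.022),(-.05,-.008,-.022),(-.02,.013,.028),(-.02,-.013,.028)):
    print(P,proj(w,T.apply([-P[0],P[1],-P[2]])+p))
E
```

```text
32.3 [0.505  0.1643 0.2599] [0.1045 0.9945 0.     0.    ]
shift cm [ 0.4965  0.623  16.4444] tool y ang 78.00638296694146
(-0.05, 0, -0.026) [[258.9591 145.6193]]
(0, 0, -0.078) [[258.9722 204.0381]]
(-0.05, 0.008, -0.022) [[274.8723 146.694 ]]
(-0.05, -0.008, -0.022) [[243.0481 146.7057]]
(-0.02, 0.013, 0.028) [[294.5263 247.7645]]
(-0.02, -0.013, 0.028) [[223.5    247.7963]]
```

View pics/w3.png

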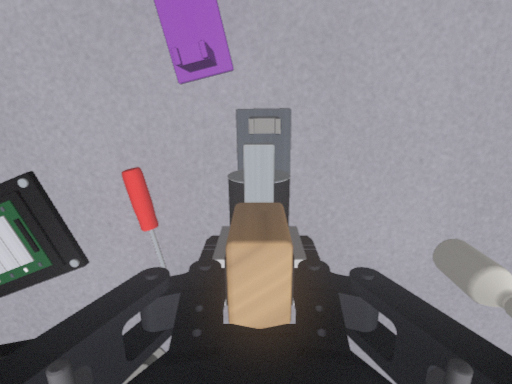

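Call:
apply_moves(
  series=[0.2,0.2,0.5,0,0.4,0.5,2,0,0.5,0.6,4.5,0,0.5,0.6,7,0,0.5,0.6,9.5,0,0.5,0.6,11.5,0,0.5,0.6,13,0,0.5,0.6,14,0,0.5,0.6,14.5,0,0.5,0.6,14.5,0],
)

```text
time: 33.3
tool_pos: [0.5012, 0.1716, 0.1145]
ee_rot: [0.104, 0.995, -0.0, -0.0]
ft_force: [-0.2, -0.3, -3.6]
gripper_width: 0.298
grasp_force: 60.2
```

```bash
python3 - <<'E'
from h import *
L=[]
for i in range(4):
    im=get_image("wrist"); s=r.read_state(); L.append(s["tool_pos"])
p=np.mean(L,0); T=Ro.from_quat(s["ee_rot"]); w=camera_info("wrist"); print(p,s["ee_rot"],s["ft_force"])
print("shift cm",T.inv().apply(np.array([.5015,.1714,.0955])-p)*100)
cv2.imwrite("pics/w4.png",cv2.resize(im[90:250,180:340,::-1],None,fx=3.5,fy=3.5,interpolation=2))
E
```

```text
[0.5018 0.1718 0.1155] [0.1043 0.9945 0.0005 0.0008] [ 0.0493  0.8177 -4.0884]
shift cm [ 0.0279 -0.048   2.0023]
```

View pics/w4.png

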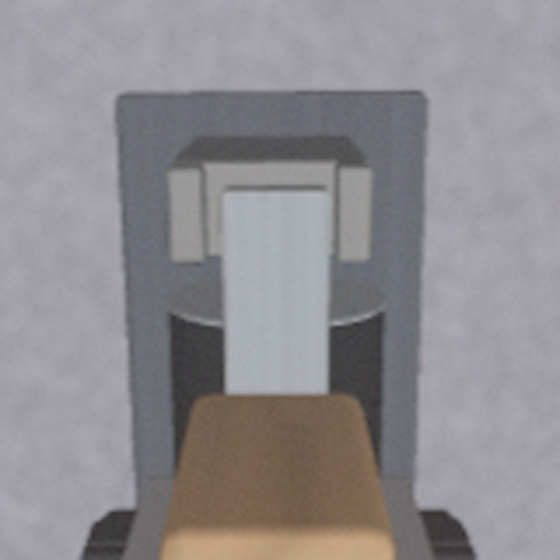

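The crop shows the crossbar about 1 mm right of the notch centre, so I shift -0.08 cm in y and lower it.

Call:
apply_moves(
  series=[0,-0.08,0,0,0,-0.08,0.3,0,0,-0.08,0.7,0,0,-0.08,1,0,0,-0.08,1.3,0,0,-0.08,1.5,0,0,-0.08,1.7,0,0,-0.08,1.8,0,0,-0.08,1.9,0,0,-0.08,1.9,0],
)

```text
time: 34.5
tool_pos: [0.5011, 0.1708, 0.0958]
ee_rot: [0.104, 0.995, -0.0, -0.0]
ft_force: [0.2, -0.3, -4.3]
gripper_width: 0.3
grasp_force: 60.2
```

Not yet seated; the wrist still carries the full weight.

Call:
apply_moves(
  series=[0,0,0.03,0,0,0,0.06,0,0,0,0.09,0,0,0,0.12,0,0,0,0.15,0,0,0,0.15,0,0,0,0.15,0,0,0,0.15,0,0,0,0.15,0,0,0,0.15,0],
)

```text
time: 35.5
tool_pos: [0.5013, 0.1708, 0.0956]
ee_rot: [0.104, 0.995, 0.0, 0.0]
ft_force: [-4.5, -0.8, 7.1]
gripper_width: 0.297
grasp_force: 61.6
```

Call:
apply_moves(
  series=[0,0,-0.1,0,0,0,-0.1,0,0,0,-0.1,0,0,0,-0.1,0,0,0,-0.1,0,0,0,-0.1,0,0,0,-0.1,0,0,0,-0.1,0,0,0,-0.1,0,0,0,-0.1,0],
)

```text
time: 36.5
tool_pos: [0.5014, 0.1709, 0.0956]
ee_rot: [0.104, 0.995, 0.0, 0.0]
ft_force: [-0.6, 0.5, 5.5]
gripper_width: 0.297
grasp_force: 60.9
```

Call:
apply_moves(
  series=[0,0,0,0,0,0,0,0,0,0,0,0,0,0,0,0,0,0,0,0,0,0,0,0,0,0,0,0,0,0,0,0,0,0,0,0,0,0,0,0],
  claw=1,
)

```text
time: 37.5
tool_pos: [0.5012, 0.1708, 0.0954]
ee_rot: [0.104, 0.995, 0.0, -0.0]
ft_force: [0.4, -0.9, 0.1]
gripper_width: 1.004
grasp_force: 0.0
```

Call:
apply_moves(
  series=[0,0,-0.5,0,0,0,-1.5,0,0,0,-3,0,0,0,-5,0,0,0,-7.5,0,0,0,-10,0,0,0,-12.5,0,0,0,-14.5,0,0,0,-15.5,0,0,0,-15.5,0],
)

```text
time: 38.5
tool_pos: [0.5019, 0.171, 0.2522]
ee_rot: [0.104, 0.995, 0.001, 0.002]
ft_force: [0.3, 0.8, -0.0]
gripper_width: 1.0
grasp_force: 0.0
```

```bash
python3 - <<'E'
from h import *
w=camera_info("wrist");im=get_image("wrist")[:,:,::-1]; s=r.read_state(); print(s["time"],s["tool_pos"],s["ft_force"],s["gripper_width"])
sd=get_image("side")[:,:,::-1]
a=cv2.resize(im,(400,300)); b=cv2.resize(sd[150:240,160:280],(400,300),interpolation=2)
c=cv2.resize(im[90:240,180:330],(400,300)); d=cv2.resize(sd,(400,300))
cv2.imwrite("pics/fin.png",np.vstack([np.hstack([a,b]),np.hstack([c,d])]))
E
```

```text
38.55 [0.5012 0.1708 0.2508] [-0.4287  0.5083 -0.8335] 1.0003170072350982
```

View pics/fin.png

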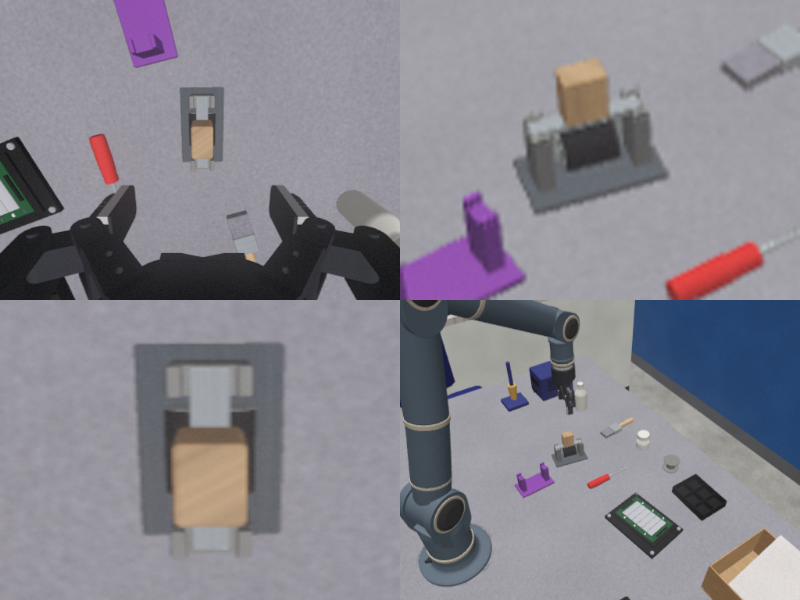

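The picture shows the roller hanging upright with its crossbar in both notches, the gripper clear and everything else in place.

```bash
python3 -c "
from h import *
print(r.hand_in())"
```

```text
the job is handed in; nothing more can be done
None
```

I handed the job in at 38.6 s: I rolled all six strips both ways at about 12–16 N (as read between moves) and hung the roller back upright in its grey stand; I judged them fully down from roller height and force, not by reading the strips themselves.

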